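# Drive the drawbar pin home and lock it with its spring cotter

### The job

The pin of the drawbar clevis stands part-way out: push it in by its head until the head is fully home on its brass bush. Then take the big spring cotter out of its holder and push its straight leg down through the cross hole at the pin's far end until the bow snaps over the pin, feeling your way and forcing nothing; the hole must be found by sight or touch. Leave it there with the pin still home, and do not disturb the other things on the table.

Things in the scene. Friction and masses are not known exactly. Their poses are not given: they have to be found in the camera images.
- bracket: Grey steel clevis fixed to the table. Origin: centre of the underside of its base plate (110 x 90 x 10 mm). x: the way the pin is pushed; z up. Two rounded ears, 12 thick (x -32 to -20 and 20 to 32), 44 wide, tops at z 97. The drawbar held between them runs off to -y at the pin's height.
- pin_axis (a point): Point of the bracket on the pin's axis, midway between the ears (bracket x 0, y 0, z 75 mm). The steel pin lies level along the bracket's x: shank 28 in diameter, head 40 across and 10 thick on the -x side; it does not turn and slides with about 6 N of friction. Push on the outer face of the head.
- bush_face (a point): Outer face of the -x ear on the pin's axis (bracket x -32). The brass bush on which the head seats stands out 2 to 22 mm from it towards -x; how far differs each time and is not measured.
- hole_zone (a point): Mid of the zone, on the pin's axis, where the cross hole lies once the pin is home (bracket x 52). The hole's true centre is up to 10 mm off it along x, not measured: 96 mm from the head's underside. The hole is vertical, 9 x 9 mm, right through; pin's top at z 89; the shank ends 26 past the hole's centre.
- pin (a joint): How far the pin's head stands off its bush, in m: 0 = fully home, 0.028 to 0.036 at the start. Pushing the head towards the bracket's +x lowers it.
- cotter: Spring cotter of 6 mm steel wire, about 120 g, upright in its holder. Origin: centre of its coil, which is the grip: a disc 24 in diameter, 14 thick along its x (flat faces +x and -x, 25 mm free beside them). The straight leg runs down from it along -z. Fitted, the pin's axis lies at z -44 (3 mm play), the coil's faces look along the pin; the bow may be on either side.
- cotter_tip (a point): The rounded lower end of the cotter's straight leg, 83 mm under the coil's centre. In the hole the leg goes down freely for about 26 mm past the pin's top; then the bow spreads over the pin with up to about 20 N for 15 to 20 mm, then snaps shut and the cotter has a few mm of play; below that the shoulder stops hard on the pin.
- shoulder (a point): Where the cotter's second wire, the bow, begins to spring (y 9.5, z -30 of the cotter, wire centre). Above it the wire is stiff. Below, it goes out to y 20 at z -44, in to y 11.5 at z -57 (inner edge 8.5 from the leg's axis) and flares to y 21 at z -74.
- bow (a joint): How far the bow is sprung outwards, in rad: 0 = relaxed, about 0.1 when passing the widest part of the pin, back near 0 when snapped over.
- holder: Aluminium holder fixed on the table: base 90 x 70 x 6 mm and a post 36 (x) x 18 (y), 55 high, with a hole 8 x 8, in which the cotter's leg stands on the base: the coil's centre is 89 above the table. Cotter and holder have the same axes. Origin: centre of the underside. Lift the cotter 60 mm straight up to clear it.
- hammer: Bystander: a hammer lying flat, 280 long (mm). Origin: near its middle, on the table.
- wrench: Bystander: an open-ended spanner lying flat, 200 long (mm). Origin: near its middle, on the table.
- washer: Bystander: a loose steel ring, 44 outside, 8 high, flat on the table (mm). Origin: centre of its underside.
- tube_a: Bystander: a short steel tube standing, 32 across, 80 high (mm). Origin: centre of its underside.
- tube_b: Bystander: a short steel tube standing, 32 across, 80 high (mm). Origin: centre of its underside.
- spare_pin: Bystander: a spare steel pin standing on its head (head 40 across and 10 high), 73 high, without a cross hole (mm). Origin: centre of its underside.
- carton: Bystander: a cardboard carton, 50 x 70 x 75 (mm). Origin: centre of its underside.
Not all that is in view belongs to the job. There is more than one size of the bracket; the one meant has the size given above.

How it is judged:
By the outcome, as a careful person would: the job done as asked, in the order asked, and still so for the second after the job is handed in, with the robot touching nothing.
It also fails if it takes over 58 s, if anything falls off the work surface, if the arm or the gripper's body presses on something with over 40 N, if the wrist force passes 120 N, or if a joint passes its speed limit or range.

### The arm

A 6-joint arm with a two-finger parallel gripper is mounted at the origin on the work surface. World frame = base frame: x ahead of the robot, y to its left, z up, the work surface at z = 0. Lengths are in m, angles in rad, forces in N, time in s.
With the tool pointing down it reaches from about 0.25 to 0.725 m from the base axis. Payload 4 kg.
Tool frame: the origin (TCP) lies on the centre line of the jaws, within the pads' length; the fingertips stand 17 mm ahead of it and the grasp point (between the pads) lies 2 mm behind it; z points along the fingers, y is the line along which they close (so a half turn about z gives the same grasp; the last joint's range is limited). The gripper opens to 85 mm and grips with 20 to 120 N. Pads are 22 mm wide; open, the fingers measure 114 mm over their backs; the gripper's body (76 mm by 85 mm) begins 54 mm behind the grasp point. The pads swing forward as they close: fully open they stand 13 mm farther back than shut.
Start: joints at [0, 0.241, 0.005, 1.335, 0, 1.571], TCP at [0.5, -0, 0.248] pointing down, gripper open.
Joint ranges: [-2.72, 2.72], [-1.05, 1.87], [-1.09, 1.28], [-1.99, 2.15], [-1.42, 1.44], [-3.14, 3.14]. Speed limits (rad/s): [2.79, 2.79, 3.14, 3.14, 3.14, 3.14].

### API

Orientations are given as a unit quaternion [x, y, z, w].
In Python, from workcell import get_obs, imaging, order gives the robot as it stands.
- The arm moves only by the tool apply_moves, never from a script. Its argument "targets" is a list that holds one entry, the list of rows, each a list of 5 numbers: the shift along the world's x, y, z in units of 40 mm (1.0 is 40 mm), then the turn about the world's z in degrees, then the gripper command: -1 is shut, 1 is fully open, values between are in proportion. In form: [[[dx, dy, dz, turn, fingers], ...]]. A call has 1 to 8 rows; each row shifts and turns the commanded pose from where the row before left it; what a row does not reach is not made up. A row lasts 1/12 s, in which the tool goes at most 41.7 mm and 7.16 degrees, less where a joint would pass 70% of its speed; a pose out of reach is approached as far as the arm can. A call is refused whole if a number of a shift passes 1 or a number of a turn 7.16, either way. A call with a gripper value outside its range is refused whole. The fingers move at their own pace and stop on an object; the grip force is fixed at half the most. Time passes only in rows, so rows that do not move let the fingers close. It gives the time, the measured TCP pose, the force, the opening and the grip force at its end, in the units of the state.
- get_obs(): the state, without advancing time (a new reading comes with each control period).
- imaging.camera(name): name is "scene" or "side" or "wrist"; returns (picture, depth): 480x640x3 uint8, blue, green, red; 480x640 float32, m along the optical axis (not along the pixel's ray), 0 where there is no reading.
- imaging.get_calibration(name): a dict with "camera_matrix" (3x3 intrinsics, pixels), "eye" and "rotation" of the camera in the world; the wrist camera has in their place "hand_eye" (4x4, takes a point from camera to tool coordinates, whose origin is the TCP and whose axes are the flange's). Camera axes: x right, y down, z forward; pixel columns grow to the right and rows downward; lengths in m; the calibration is good to about 2 mm. A picture is of the moment at which its call begins: read the wrist's pose just before it. get_calibration takes no time and is no camera call.
- order.job_done(): hands the job in; it is judged then, once.
The state is a dict: "clock": time; "joint_pos": joint angles; "joint_vel": joint speeds; "tau": joint torques, N m; "eef_pos": TCP position; "tool_rot": TCP orientation; "ft_force": force on the tool from outside, world axes, zero at the start; "ft_torque": the same for the moment, N m; "grip_width": finger opening in m; "grasp_force": force on a finger pad.
Only numpy, scipy, OpenCV 4.12 (cv2) and the standard library are available. Lean on these libraries where they do the work, as an engineer would, in place of code of your own. Each camera call takes 0.05 s, during which the arm holds its last target. There are 200 camera calls.

## Working session

There is one attempt and no reset: what is moved stays moved. The work goes in short steps, Python scripts to look and compute and a tool call to move; the robot and the scene stay as the last step left them, time stands still between calls to the robot, and variables do not carry over. Pictures are saved under pics/ and viewed, at most 10 in all, crops included, and the job is handed in when it is done.

Besides the shell and the picture viewer there is one more tool, called after "Emit:" as a command line: name --argument value ..., lists and objects as JSON in quotes. apply_moves: Moves the arm, as the interface text tells. Its arguments: {"type":"object","properties":{"targets":{"type":"array","items":{"type":"array","items":{"type":"array","items":{"type":"number"}}}}},"required":["targets"]}

```bash
mkdir -p pics; cat > h.py <<'E'
import numpy as np, cv2
from scipy.spatial.transform import Rotation as R
from workcell import get_obs, imaging, order
def cam(name):
    o=get_obs(); im,d=imaging.camera(name); c=imaging.get_calibration(name)
    K=np.array(c["camera_matrix"])
    if name=="wrist":
        T=np.eye(4);T[:3,:3]=R.from_quat(o["tool_rot"]).as_matrix();T[:3,3]=o["eef_pos"]
        M=T@np.array(c["hand_eye"]);Rm,e=M[:3,:3],M[:3,3]
    else: Rm,e=np.array(c["rotation"]),np.array(c["eye"])
    v,u=np.mgrid[:480,:640]
    P=np.stack([(u-K[0,2])/K[0,0]*d,(v-K[1,2])/K[1,1]*d,d],-1)@Rm.T+e
    P[d==0]=np.nan
    return im,d,P,K,Rm,e
E
python3 - <<'E'
from h import *
for n in ["scene","side"]:
    im,d,P,K,Rm,e=cam(n); cv2.imwrite(f"pics/{n}0.png",im); np.savez(f"{n}0.npz",im=im,P=P,K=K,R=Rm,e=e)
    print(n,e.round(3),Rm.round(2).tolist(),K[0,0], (d==0).mean())
o=get_obs();print(o)
E
```

```text
Traceback (most recent call last):
  File "h.py", line 12, in cam
    P=np.stack([(u-K[0,2])/K[0,0]*d,(v-K[1,2])/K[1,1]*d,d],-1)@Rm.T+e
      ~~~~~~~~~~~~~~~~~~~~~~~~~~~~~~~~~~~~~~~~~~~~~~~~~~~~~~~~^~~~~
ValueError: matmul: Input operand 1 has a mismatch in its core dimension 0, with gufunc signature (n?,k),(k,m?)->(n?,m?) (size 4 is different from 3)
```

```bash
sed -i 's/else: Rm,e=.*/else: Rm,e=R.from_quat(c["rotation"]).as_matrix(),np.array(c["eye"])/' h.py
python3 - <<'E'
from h import *
for n in ["scene","side"]:
    im,d,P,K,Rm,e=cam(n); cv2.imwrite(f"pics/{n}0.png",im); np.savez(f"{n}0.npz",im=im,P=P,K=K,R=Rm,e=e)
    print(n,e.round(3),Rm.round(2).tolist(),K[0,0], (d==0).mean(), np.nanpercentile(P[...,2],[5,50,95]))
print(imaging.get_calibration("scene")["rotation"],imaging.get_calibration("wrist"))
o=get_obs();print(o)
E
```

```text
scene [ 1.493 -0.092  1.255] [[0.1, 0.76, -0.65], [0.99, -0.09, 0.05], [-0.02, -0.65, -0.76]] 612.4137880115393 0.003876953125 [-7.52611404e-01  2.75301336e-04  1.92194194e-01]
side [ 0.074 -0.646  0.7  ] [[0.84, -0.32, 0.44], [-0.54, -0.53, 0.65], [0.02, -0.79, -0.62]] 501.2503131392252 0.004147135416666667 [-0.22505481  0.00206485  0.3324741 ]
[ 0.6976385   0.62746058 -0.23785129 -0.25103885] {'camera_matrix': array([[391.95178119,   0.        , 323.91191153],
       [  0.        , 391.95178119, 237.3125544 ],
       [  0.        ,   0.        ,   1.        ]]), 'hand_eye': array([[ 1.54974745e-03, -9.49911768e-01, -3.12514369e-01,
         8.07861516e-02],
       [ 9.99998712e-01,  1.34154840e-03,  8.81216592e-04,
         2.74372601e-04],
       [-4.17824861e-04, -3.12515332e-01,  9.49912624e-01,
        -1.26078069e-01],
       [ 0.00000000e+00,  0.00000000e+00,  0.00000000e+00,
         1.00000000e+00]])}
{'clock': 0.15, 'joint_pos': array([-9.71141507e-06,  2.41262764e-01,  4.02698940e-03,  1.33521314e+00,
        9.27666511e-06,  1.57079663e+00]), 'joint_vel': array([-0.00034087, -0.0017058 ,  0.00387383, -0.00145592, -0.00032438,
        0.00031993]), 'tau': array([-1.62746033e-03, -3.72633219e+01,  2.52638429e+01,  1.23480460e-02,
       -1.30651040e-05,  1.49362950e-05]), 'eef_pos': array([ 4.99540015e-01, -2.19347588e-06,  2.47603485e-01]), 'tool_rot': array([ 7.07110083e-01,  7.07102997e-01, -5.80995011e-04, -5.87560099e-04]), 'ft_force': array([0.53939085, 0.46217479, 0.46311922]), 'ft_torque': array([ 0.02863818, -0.06365766, -0.04316394]), 'grasp_force': 0.0, 'grip_width': 0.08527873356975435}
```

View pics/scene0.png

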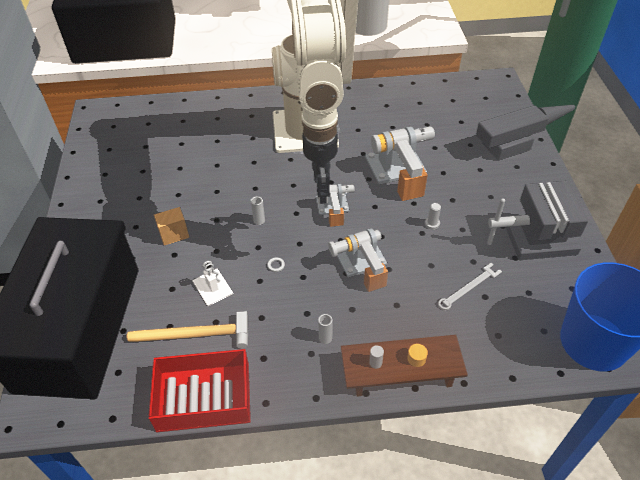

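View pics/side0.png

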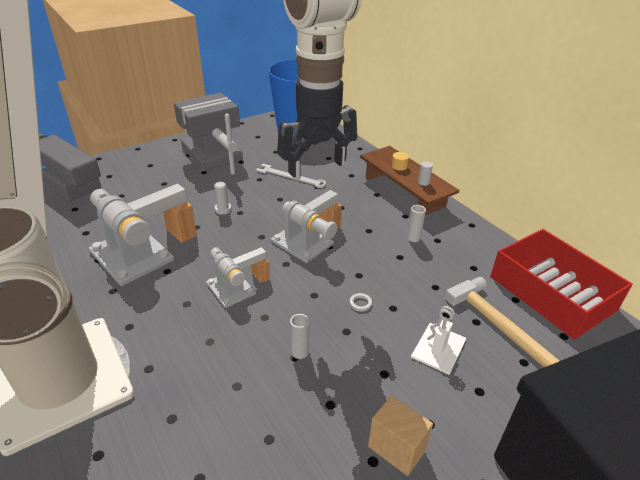

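```bash
python3 - <<'E'
from h import *
S=np.load("scene0.npz");D=np.load("side0.npz")
P=np.concatenate([S["P"].reshape(-1,3),D["P"].reshape(-1,3)]);C=np.concatenate([S["im"].reshape(-1,3),D["im"].reshape(-1,3)])
np.savez("both.npz",P=P,C=C)
def near(n,u,v,r=3):
    A=S if n=="scene" else D
    return np.nanmedian(A["P"][v-r:v+r+1,u-r:u+r+1].reshape(-1,3),0).round(3)
for nm,u,v in [("big",400,150),("small",337,200),("med",362,250),("cotter",210,268),("tubeA",258,205),("tubeB",325,325),("spare",434,212),("washer",270,265),("carton",172,218),("medhead",338,248),("table",300,300)]: print(nm,near("scene",u,v,1))
for nm,u,v in [("big",125,225),("small",230,270),("med",300,215),("cotter",447,315),("tubeA",299,335)]: print(nm,near("side",u,v,1))
m=S["P"]
for nm,(x0,x1,y0,y1) in {"big":(360,450,120,200),"small":(318,358,178,226),"med":(325,390,225,292),"cot":(190,235,258,305)}.items():
    q=m[y0:y1,x0:x1].reshape(-1,3); q=q[q[:,2]>.02]; print(nm,np.nanpercentile(q,[1,50,99],axis=0).round(3).tolist())
# top view
ok=(P[:,0]>.1)&(P[:,0]<.8)&(abs(P[:,1])<.5)&(P[:,2]<.13)&(P[:,2]>-.01)
p=P[ok];c=C[ok];o=np.argsort(p[:,2]);p=p[o];c=c[o]
im=np.zeros((600,800,3),np.uint8);r=((p[:,0]-.15)*1000).astype(int);k=((p[:,1]+.4)*1000).astype(int)
g=(r>=0)&(r<600)&(k>=0)&(k<800)
hm=np.clip(p[:,2]/.12*255,0,255).astype(np.uint8);cc=cv2.applyColorMap(hm,cv2.COLORMAP_JET)[:,0]
im[r[g],k[g]]=cc[g]
cv2.imwrite("pics/top.png",cv2.dilate(im,np.ones((2,2))))
a=cv2.resize(S["im"][225:300,315:395],None,fx=5,fy=5,interpolation=2);b=cv2.resize(D["im"][185:265,265:345],None,fx=5,fy=5,interpolation=2)
w=np.zeros((400,800,3),np.uint8);w[:375,:400]=a;w[:400,400:]=b;cv2.imwrite("pics/medcrop.png",w)
E
```

```text
big [0.249 0.245 0.112]
small [0.375 0.055 0.065]
med [0.559 0.095 0.073]
cotter [ 0.577 -0.278  0.081]
tubeA [ 0.38  -0.155  0.078]
tubeB [ 0.765 -0.02   0.076]
spare [0.442 0.304 0.06 ]
washer [ 0.527 -0.136  0.009]
carton [ 0.398 -0.38   0.076]
medhead [0.554 0.035 0.085]
table [ 0.638 -0.068 -0.001]
big [0.189 0.191 0.123]
small [0.324 0.022 0.072]
med [0.515 0.084 0.088]
cotter [ 0.575 -0.286  0.089]
tubeA [ 0.356 -0.172  0.06 ]
big [[0.168, 0.178, 0.021], [0.229, 0.256, 0.106], [0.339, 0.348, 0.132]]
small [[0.321, -0.012, 0.022], [0.405, 0.044, 0.068], [0.575, 0.103, 0.341]]
med [[0.511, 0.017, 0.022], [0.555, 0.104, 0.083], [0.633, 0.146, 0.098]]
cot [[0.564, -0.298, 0.021], [0.579, -0.28, 0.055], [0.598, -0.264, 0.102]]
```

View pics/top.png

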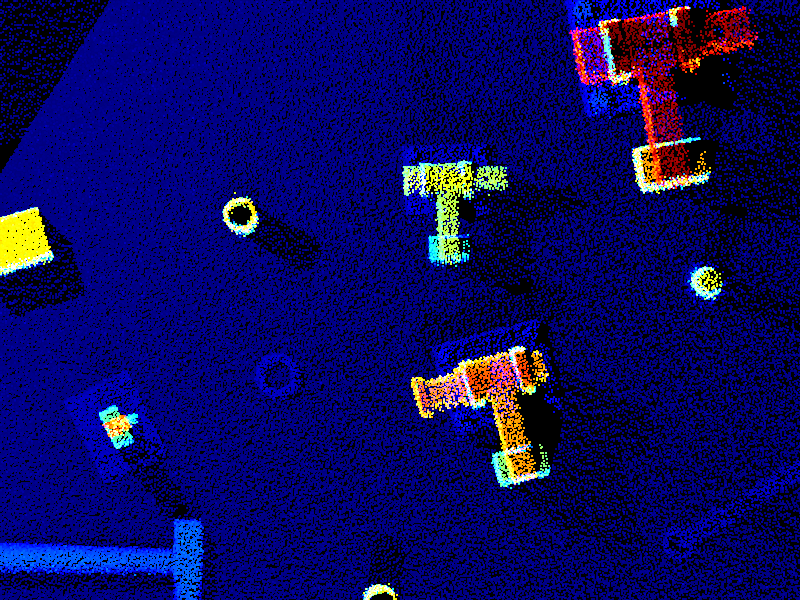

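View pics/medcrop.png

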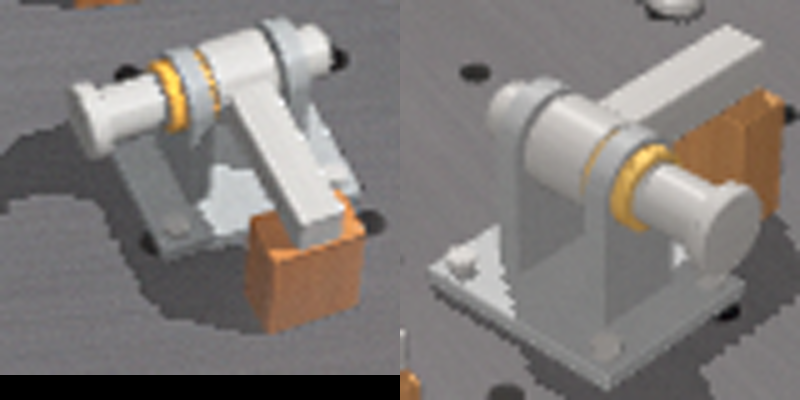

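```bash
python3 - <<'E'
from h import *
from scipy.optimize import least_squares
A=[np.load(n+"0.npz")["P"].reshape(-1,3) for n in("scene","side")]
for nm,P in zip(("scene","side"),A):
    c=np.array([.535,.085]);yaw=np.deg2rad(103)
    q=P[(abs(P[:,0]-c[0])<.12)&(abs(P[:,1]-c[1])<.12)&(P[:,2]>.005)&(P[:,2]<.12)]
    for it in range(4):
        u=np.array([np.cos(yaw),np.sin(yaw)]);n=np.array([-u[1],u[0]])
        s=(q[:,:2]-c)@u;t=(q[:,:2]-c)@n
        r=np.hypot(t,q[:,2]-.075)
        k=(abs(r-.014)<.006)&(((s>-.062)&(s<-.05))|((s>.036)&(s<.055)))&(q[:,2]>.07)
        k=(abs(r-.014)<.004)&(s>-.07)&(s<.055)&(q[:,2]>.07)&(abs(s)>.034)
        f=lambda p:np.hypot((q[k,:2]-c)@np.array([-np.sin(p[0]),np.cos(p[0])])-p[1],q[k,2]-.075-p[2])-.014
        sol=least_squares(f,[yaw,0,0],loss="soft_l1",f_scale=.001)
        yaw=sol.x[0];c=c+sol.x[1]*np.array([-np.sin(yaw),np.cos(yaw)])
    print(nm,np.rad2deg(yaw),c,sol.x[2]*1e3,k.sum(),np.std(f(sol.x)))
    u=np.array([np.cos(yaw),np.sin(yaw)]);n=np.array([-u[1],u[0]]);s=(q[:,:2]-c)@u;t=(q[:,:2]-c)@n
    e=(np.hypot(t,q[:,2]-.075)>.0195)&(q[:,2]>.08)&(abs(t)<.024)&(abs(s)<.05)
    print(" ears",np.histogram(s[e]*1e3,np.arange(-50,52,2))[0].tolist())
    h=(np.hypot(t,q[:,2]-.075)<.022)&(s<-.05); print(" head s pct",np.percentile(s[h]*1e3,[1,5,20]), "end",np.percentile(s[(np.hypot(t,q[:,2]-.075)<.016)]*1e3,[98,99.5,99.9]))
    hd=(np.hypot(t,q[:,2]-.075)>.016)&(np.hypot(t,q[:,2]-.075)<.022)&(s<-.06);print(" head",np.percentile(s[hd]*1e3,[1,5,50,95,99]))
    b=(abs(q[:,2]-.01)<.003)&(abs(s)<.08)&(abs(t)<.07);print(" base s,t",np.percentile(s[b]*1e3,[.5,2,98,99.5]),np.percentile(t[b]*1e3,[.5,2,98,99.5]))
    # holder post top
    h=P[(abs(P[:,0]-.577)<.06)&(abs(P[:,1]+.281)<.06)&(abs(P[:,2]-.055)<.003)]
    g=P[(abs(P[:,0]-.577)<.07)&(abs(P[:,1]+.281)<.07)&(abs(P[:,2]-.006)<.0025)]
    for z in(h,g): print(" holder",len(z),z.mean(0).round(4),cv2.minAreaRect((z[:,:2]*1e3).astype(np.float32)))
    g=P[(abs(P[:,0]-.577)<.04)&(abs(P[:,1]+.281)<.04)&(P[:,2]>.07)];print(" coil",len(g),np.percentile(g,[2,50,98],axis=0).round(4).tolist())
E
```

```text
scene 102.2861069633276 [0.5343826 0.0848624] 0.6986651563254682 174 0.002143956218411072
 ears [0, 0, 0, 0, 0, 0, 0, 0, 1, 0, 0, 0, 2, 1, 1, 7, 7, 8, 8, 5, 6, 11, 3, 4, 5, 4, 4, 9, 6, 8, 3, 9, 8, 4, 6, 7, 7, 8, 7, 4, 3, 3, 7, 9, 6, 5, 5, 6, 2, 0]
 head s pct [-69.47295499 -68.9539305  -67.70450836] end [60.76836416 62.60021006 63.60415092]
 head [-69.1229511  -68.33233734 -64.1675409  -60.92069536 -60.65527335]
 base s,t [-40.58707355 -39.63996395  67.86698187  69.9894232 ] [-44.43783939 -41.78347217  29.59243788  32.83356889]
 holder 62 [ 0.5796 -0.2817  0.0549] ((575.8341064453125, -279.9322814941406), (36.77955627441406, 25.859548568725586), 24.30829429626465)
 holder 529 [ 0.585  -0.2836  0.0056] ((577.1922607421875, -280.8985595703125), (138.43276977539062, 138.9852752685547), 0.4462122321128845)
 coil 87 [[0.5686, -0.293, 0.0739], [0.5772, -0.2811, 0.0915], [0.5858, -0.2713, 0.102]]
side 105.57019839849846 [0.5297728 0.0836361] 0.3452469337914469 182 0.0017038285604247388
 ears [0, 0, 0, 0, 0, 0, 0, 0, 0, 0, 0, 2, 4, 1, 2, 13, 17, 13, 12, 9, 14, 9, 4, 8, 9, 13, 13, 12, 9, 9, 16, 13, 10, 12, 10, 15, 5, 15, 9, 6, 1, 12, 13, 17, 9, 11, 13, 9, 1, 0]
 head s pct [-71.09645902 -70.21516931 -69.29347642] end [58.68282721 60.59189958 61.63251605]
 head [-70.04094003 -69.62104983 -67.45273971 -60.66122891 -60.08260326]
 base s,t [-41.90869924 -41.38527314  64.2964377   67.48639101] [-42.32953779 -38.62466262  45.18774957  46.11076128]
 holder 155 [ 0.5736 -0.2859  0.0553] ((574.1305541992188, -280.63568115234375), (37.602046966552734, 27.56804847717285), 27.281906127929688)
 holder 1176 [ 0.5692 -0.2915  0.0063] ((578.7454833984375, -279.11492919921875), (119.45684814453125, 117.58441162109375), 87.20800018310547)
 coil 202 [[0.5659, -0.2951, 0.072], [0.5732, -0.2847, 0.0918], [0.5838, -0.274, 0.1016]]
```

```bash
cat > fit.py <<'E'
from h import *
from scipy.optimize import least_squares
def fitpin(P,smin=-.085,c=(.532,.098),yaw=104):
    c=np.array(c);yaw=np.deg2rad(yaw)
    P=P.reshape(-1,3)
    q=P[(abs(P[:,0]-c[0])<.13)&(abs(P[:,1]-c[1])<.13)&(P[:,2]>.005)&(P[:,2]<.12)]
    for it in range(6):
        u=np.array([np.cos(yaw),np.sin(yaw)]);n=np.array([-u[1],u[0]])
        s=(q[:,:2]-c)@u;t=(q[:,:2]-c)@n;r=np.hypot(t,q[:,2]-.075)
        k=(abs(r-.014)<.003)&(s>-.070)&(s<.085)&(q[:,2]>.078)&((s<-.05)|(s>.036))
        f=lambda p:np.hypot((q[k,:2]-c)@np.array([-np.sin(p[0]),np.cos(p[0])])-p[1],q[k,2]-.075-p[2])-.014
        sol=least_squares(f,[yaw,0,0],loss="soft_l1",f_scale=.001)
        yaw=sol.x[0];c=c+sol.x[1]*np.array([-np.sin(yaw),np.cos(yaw)])
    u=np.array([np.cos(yaw),np.sin(yaw)]);n=np.array([-u[1],u[0]]);s=(q[:,:2]-c)@u;t=(q[:,:2]-c)@n
    r=np.hypot(t,q[:,2]-.075)
    print("yaw",np.rad2deg(yaw).round(2),"c",c.round(4),"dz mm",(sol.x[2]*1e3).round(2),"n",k.sum(),"std",np.std(f(sol.x)).round(4))
    return c,yaw,q,s,t,r
E
python3 - <<'E'
from fit import *
im,d,P,K,Rm,e=cam("wrist");cv2.imwrite("pics/w0.png",im);np.savez("w0.npz",im=im,P=P,K=K,R=Rm,e=e)
c,yaw,q,s,t,r=fitpin(P)
top=(q[:,2]>.0905)&(abs(t)<.02)
print("tops",np.histogram(s[top]*1e3,np.arange(-60,62,2))[0].tolist())
hd=(r>.016)&(r<.022)&(s<-.06)&(q[:,2]>.08);print("head",np.percentile(s[hd]*1e3,[1,5,50,95,99]).round(1))
sh=(r<.016)&(q[:,2]>.08);print("end",np.percentile(s[sh]*1e3,[98,99.5,99.9]).round(1))
b=(abs(q[:,2]-.01)<.003)&(abs(s)<.07)&(abs(t)<.06);print("base",np.percentile(s[b]*1e3,[.5,2,98,99.5]).round(1),np.percentile(t[b]*1e3,[.5,2,98,99.5]).round(1),cv2.minAreaRect((q[b,:2]*1e3).astype(np.float32)))
print("table z",np.nanmedian(P[...,2]))
E
```

```text
yaw 105.2 c [0.5272 0.0967] dz mm 0.39 n 1983 std 0.0007
tops [1, 2, 4, 3, 1, 4, 0, 0, 0, 0, 3, 56, 90, 91, 90, 117, 136, 144, 141, 144, 143, 112, 100, 120, 138, 131, 135, 143, 133, 137, 137, 141, 142, 144, 144, 139, 144, 149, 145, 27, 1, 179, 168, 164, 179, 175, 171, 31, 5, 3, 3, 3, 6, 7, 0, 0, 0, 0, 0, 0]
head [-80.3 -79.8 -74.9 -70.8 -70.6]
end [49.8 50.9 51.2]
base [-52.2 -51.   55.9  56.9] [-44.5 -43.7  44.4  44.9] ((526.5219116210938, 98.93071746826172), (90.0848388671875, 110.0173568725586), 15.246576309204102)
table z 0.0010085818315078154
```

View pics/w0.png

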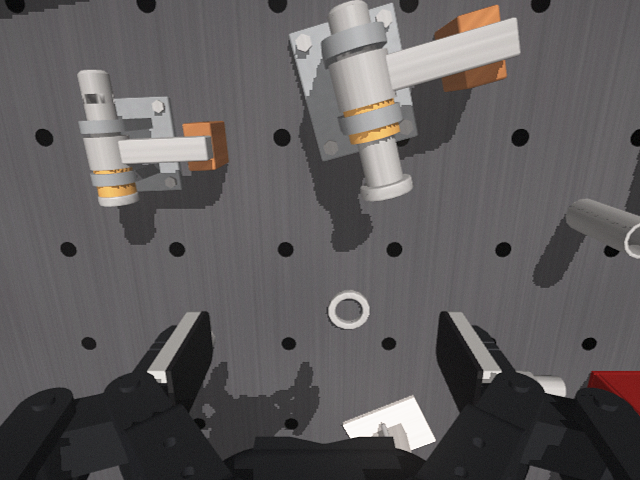

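Emit:
apply_moves --targets '[[[0.7,-0.06,-0.5,5.1,-1],[0.675,-0.07,-1,5.1,-1],[0,0,-1,5.0,-1],[0,0,-1,0,-1],[0,0,-0.725,0,-1],[0,0,0,0,-1],[0,0,0,0,-1]]]'

```text
clock: 0.78
eef_pos: [0.5496, -0.0048, 0.0833]
tool_rot: [0.607, 0.794, -0.002, -0.002]
ft_force: [0.9, -0.0, 0.2]
grip_width: 0.0007
grasp_force: 0.0
```

Emit:
apply_moves --targets '[[[0.0675,0.225,-0.1,0,-1],[-0.02,0.072,0,0,-1],[-0.02,0.072,0,0,-1],[-0.02,0.072,0,0,-1],[-0.02,0.072,0,0,-1],[-0.02,0.072,0,0,-1],[-0.02,0.072,0,0,-1],[-0.02,0.072,0,0,-1]]]'

```text
clock: 1.45
eef_pos: [0.5514, 0.023, 0.0833]
tool_rot: [0.608, 0.794, 0.001, 0.004]
ft_force: [2.8, -5.8, -1.2]
grip_width: -0.0001
grasp_force: 3.3
```

Emit:
apply_moves --targets '[[[-0.02,0.072,0,0,-1],[-0.02,0.072,0,0,-1],[-0.02,0.072,0,0,-1],[-0.02,0.072,0,0,-1]]]'

```text
clock: 1.78
eef_pos: [0.5483, 0.0345, 0.0833]
tool_rot: [0.608, 0.794, 0.001, 0.004]
ft_force: [4.3, -5.9, -2.4]
grip_width: 0.0004
grasp_force: 3.3
```

Emit:
apply_moves --targets '[[[0,0,0,0,-1],[-0.01,0.036,0,0,-1],[-0.01,0.036,0,0,-1]]]'

```text
clock: 2.03
eef_pos: [0.5475, 0.0375, 0.0833]
tool_rot: [0.608, 0.794, 0.001, 0.004]
ft_force: [3.7, -5.2, -2.0]
grip_width: -0.0003
grasp_force: 3.1
```

Emit:
apply_moves --targets '[[[-0.01,0.036,0,0,-1],[-0.01,0.036,0,0,-1],[0,0,0,0,-1]]]'

```text
clock: 2.28
eef_pos: [0.5466, 0.0407, 0.0833]
tool_rot: [0.608, 0.794, 0.001, 0.004]
ft_force: [3.6, -4.8, -2.0]
grip_width: -0.0001
grasp_force: 2.7
```

Emit:
apply_moves --targets '[[[-0.01,0.036,0,0,-1],[-0.01,0.036,0,0,-1],[0,0,0,0,-1]]]'

```text
clock: 2.53
eef_pos: [0.5465, 0.0414, 0.0834]
tool_rot: [0.608, 0.794, -0.0, 0.006]
ft_force: [5.4, -10.6, -1.8]
grip_width: -0.0002
grasp_force: 5.9
```

Emit:
apply_moves --targets '[[[-0.01,0.036,0,0,-1],[-0.01,0.036,0,0,-1],[0,0,0,0,-1]]]'

```text
clock: 2.78
eef_pos: [0.5464, 0.0415, 0.0835]
tool_rot: [0.609, 0.793, -0.002, 0.008]
ft_force: [7.1, -18.3, -3.5]
grip_width: -0.0001
grasp_force: 9.8
```

Emit:
apply_moves --targets '[[[0.1,-0.4,0,0,-1],[0.1,-0.4,0.2,0,-1],[0,0,0.9,0,-1],[0,0,1,0,-1],[0,0,0.9,0,-1],[-0.21,0.77,0,0,-1],[-0.21,0.77,0,0,-1],[0,0,0,0,-1]]]'

```text
clock: 3.45
eef_pos: [0.5329, 0.0815, 0.204]
tool_rot: [0.605, 0.796, 0.003, 0.001]
ft_force: [0.1, -0.0, 0.3]
grip_width: 0.0003
grasp_force: 0.0
```

```bash
python3 - <<'E'
from fit import *
im,d,P,K,Rm,e=cam("wrist");np.savez("w1.npz",im=im,P=P,K=K,R=Rm,e=e)
print(get_obs()["eef_pos"],get_obs()["joint_vel"].round(3))
c,yaw,q,s,t,r=fitpin(P,c=(.5266,.0989),yaw=105.2)
top=(q[:,2]>.0905)&(abs(t)<.02)
print("tops",np.histogram(s[top]*1e3,np.arange(-60,62,2))[0].tolist())
hd=(r>.0155)&(r<.022)&(s<-.04)&(q[:,2]>.08);print("head",np.percentile(s[hd]*1e3,[1,5,50,95,99]).round(1))
sh=(r<.016)&(q[:,2]>.08);print("end",np.percentile(s[sh]*1e3,[98,99.5,99.9]).round(1))
b=(abs(q[:,2]-.01)<.003)&(abs(s)<.07)&(abs(t)<.06);print("base",cv2.minAreaRect((q[b,:2]*1e3).astype(np.float32)))
# rectified top view of plane z=.089 : x=s(-10..90) , y=t(-25..25), 8px/mm
u=np.array([np.cos(yaw),np.sin(yaw)]);n=np.array([-u[1],u[0]])
o=np.array([.5266,.0989]);o=c+u*((o-c)@u);print("o",o)
S,T=np.meshgrid(np.arange(0,100,1/8)*1e-3,np.arange(30,-30,-1/8)*1e-3)
X=o[0]+S*u[0]+T*n[0];Y=o[1]+S*u[1]+T*n[1]
W=np.stack([X,Y,np.full_like(X,.089)],-1)-e;C=W@Rm
mp=(C/C[...,2:])@K.T
v=cv2.remap(im,mp[...,0].astype(np.float32),mp[...,1].astype(np.float32),cv2.INTER_CUBIC);cv2.imwrite("pics/w1r.png",v)
E
```

```text
[0.53310626 0.07964782 0.20325606] [-0.044  0.022 -0.006 -0.008 -0.023 -0.016]
yaw 105.16 c [0.5266 0.0989] dz mm 0.39 n 3370 std 0.0007
tops [0, 0, 0, 0, 0, 37, 106, 106, 108, 112, 109, 92, 90, 35, 128, 145, 137, 149, 145, 184, 145, 68, 129, 132, 137, 138, 136, 144, 142, 146, 137, 151, 144, 141, 151, 155, 148, 177, 38, 4, 178, 171, 176, 178, 171, 210, 27, 3, 1, 2, 1, 3, 2, 1, 1, 4, 0, 0, 0, 0]
head [-49.1 -48.4 -44.2 -40.3 -40.1]
end [81.2 82.2 82.4]
base ((526.7044677734375, 98.91869354248047), (90.15489959716797, 109.98217010498047), 15.242977142333984)
o [0.52661901 0.09890515]
```

View pics/w1r.png

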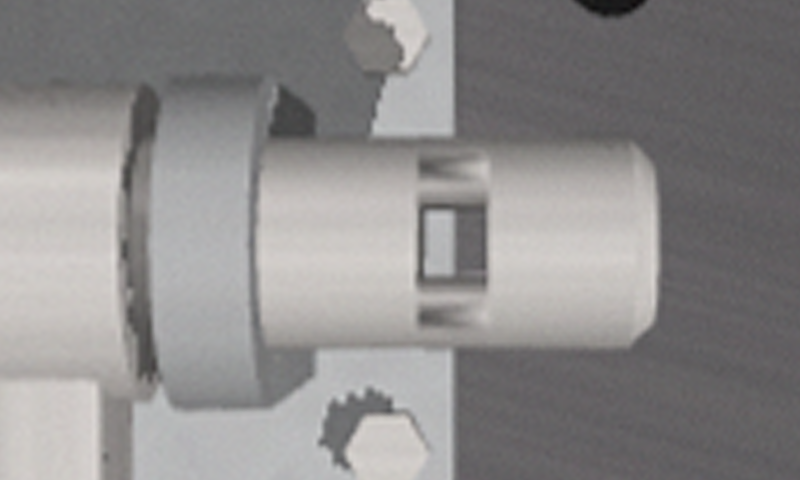

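Emit:
apply_moves --targets '[[[0.1,-0.9,0,1.5,-0.15],[0.1,-0.9,0,1.5,-0.15],[0.1,-0.9,0,1.5,-0.15],[0.1,-0.9,0,1.5,-0.15],[0.1,-0.9,0,1.5,-0.15],[0.1,-0.9,0,1.5,-0.15],[0.1,-0.9,0,1.5,-0.15],[0.1,-0.9,0,1.5,-0.15]]]'

```text
clock: 4.17
eef_pos: [0.5651, -0.2133, 0.2019]
tool_rot: [0.521, 0.854, 0.0, 0.001]
ft_force: [0.4, -0.7, -0.2]
grip_width: 0.0359
grasp_force: 0.0
```

Emit:
apply_moves --targets '[[[0.1,-0.9,0,0,-0.15],[0.1,-0.8,0,0,-0.15],[0,0,0,0,-0.15],[0,0,0,0,-0.15]]]'

```text
clock: 4.5
eef_pos: [0.5727, -0.2815, 0.201]
tool_rot: [0.523, 0.853, 0.0, 0.0]
ft_force: [-0.6, 0.2, -1.1]
grip_width: 0.0362
grasp_force: 0.0
```

```bash
python3 - <<'E'
from h import *
im,d,P,K,Rm,e=cam("wrist");np.savez("w2.npz",im=im,P=P,K=K,R=Rm,e=e);cv2.imwrite("pics/w2.png",im)
o=get_obs();print(o["eef_pos"],o["joint_pos"],o["tool_rot"],o["joint_vel"].round(2))
Q=P.reshape(-1,3);a=np.array([.575,-.28]);n=np.linalg.norm(Q[:,:2]-a,axis=1)<.07
for z0,w in((.006,.002),(.055,.002)):
    g=Q[n&(abs(Q[:,2]-z0)<w)];print(z0,len(g),cv2.minAreaRect((g[:,:2]*1e3).astype(np.float32)))
g=Q[(np.linalg.norm(Q[:,:2]-a,axis=1)<.025)&(Q[:,2]>.08)&(Q[:,2]<.105)];print("coil",len(g),cv2.minAreaRect((g[:,:2]*1e3).astype(np.float32)),np.percentile(g[:,2],99))
E
```

```text
[ 0.57280212 -0.27989055  0.20106971] [-4.54657942e-01  5.39185394e-01  3.25861559e-01  1.35740280e+00
  3.21468608e-04  6.43243142e-01] [5.21792241e-01 8.53072582e-01 1.63301216e-04 1.95584711e-05] [ 0.04 -0.02 -0.02 -0.    0.    0.  ]
0.006 6179 ((576.5199584960938, -283.248779296875), (90.14607238769531, 70.30014038085938), 26.31262969970703)
0.055 797 ((574.5382080078125, -278.8571472167969), (35.77861785888672, 28.176483154296875), 26.057430267333984)
coil 795 ((575.478759765625, -281.010986328125), (13.966115951538086, 22.953861236572266), 26.651561737060547) 0.10189951762775624
```

View pics/w2.png

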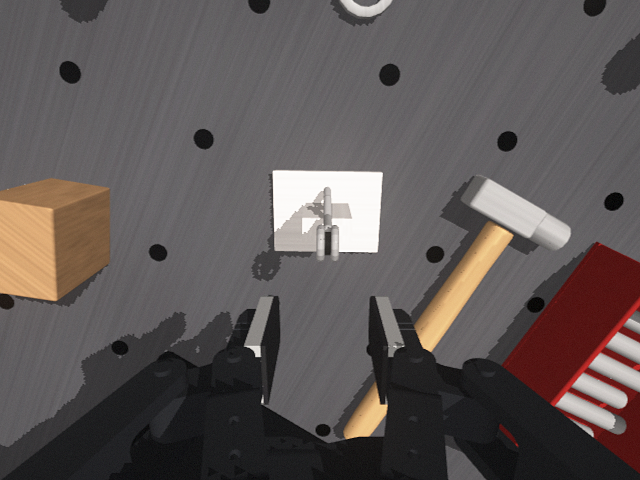

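Emit:
apply_moves --targets '[[[0.08,-0.06,-0.75,-0.6,-0.15],[0,0,-1,0,-0.15],[0,0,0,0,-0.15],[0,0,0,0,-0.15],[0,0,0,0,-0.15]]]'

```text
clock: 4.97
eef_pos: [0.5772, -0.2807, 0.1327]
tool_rot: [0.525, 0.851, 0.0, 0.001]
ft_force: [-0.4, -0.7, 0.2]
grip_width: 0.0364
grasp_force: 0.0
```

Emit:
apply_moves --targets '[[[-0.03,-0.04,-0.55,0,-0.15],[0,0,-0.5,0,-0.15],[0,0,0,0,-0.15],[0,0,0,0,-0.15]]]'

```text
clock: 5.3
eef_pos: [0.5758, -0.2829, 0.0906]
tool_rot: [0.525, 0.851, 0.0, 0.001]
ft_force: [0.8, 0.5, 0.6]
grip_width: 0.0364
grasp_force: 0.0
```

```bash
python3 - <<'E'
from h import *
o=get_obs();print(o["eef_pos"],o["tool_rot"],o["joint_vel"].round(3),o["ft_force"],2*np.degrees(np.arctan2(o["tool_rot"][1],o["tool_rot"][0])))
im,d,P,K,Rm,e=cam("wrist")
Q=P.reshape(-1,3);a=np.array([.576,-.282])
yw=np.deg2rad(26.4);x=np.array([np.cos(yw),np.sin(yw)]);y=np.array([-x[1],x[0]])
E=o["eef_pos"][:2]
s=(Q[:,:2]-E)@x;t=(Q[:,:2]-E)@y
g=(abs(s)<.013)&(abs(t)<.03)&(Q[:,2]>.06)&(Q[:,2]<.106)
for z in np.arange(.06,.104,.004):
    k=g&(abs(Q[:,2]-z)<.002)
    if k.sum()>5: print(z.round(3),k.sum(),"x",np.percentile(s[k]*1e3,[2,50,98]).round(1),"y",np.percentile(t[k]*1e3,[2,50,98]).round(1))
E
```

```text
[ 0.57582534 -0.28286469  0.09055259] [5.25209450e-01 8.50972732e-01 1.00811353e-04 6.58193993e-04] [-0.001 -0.02   0.03  -0.     0.001  0.001] [0.76542992 0.49557488 0.58088459] 116.63529549186573
0.06 29 x [-2.3  0.7  3. ] y [10.4 12.5 13.3]
0.064 58 x [-2.3  0.5  3.2] y [10.6 12.4 13.3]
0.068 59 x [-2.2  0.3  3.5] y [10.3 12.2 13.1]
0.072 69 x [-2.2  0.7  3.5] y [10.2 12.1 12.9]
0.076 72 x [-2.1  0.7  3.5] y [10.3 11.9 12.8]
0.08 76 x [-2.   0.7  3.4] y [10.3 11.7 12.5]
0.084 159 x [-4.5  0.7  5.1] y [ 7.7 11.1 12.5]
0.088 182 x [-6.   0.3  7. ] y [ 8.  12.  13.3]
0.092 345 x [-6.1  0.7  7.2] y [-4.8 11.6 13.3]
0.096 738 x [-6.1  0.7  7.4] y [-5.6  8.  12.1]
0.1 1041 x [-6.2 -1.4  7.3] y [-5.7  3.1  9.2]
```

Emit:
apply_moves --targets '[[[0.01,0.02,0,0,-1],[0,0,0,0,-1],[0,0,0,0,-1],[0,0,0,0,-1],[0,0,0,0,-1],[0,0,0,0,-1]]]'

```text
clock: 5.85
eef_pos: [0.5769, -0.283, 0.0911]
tool_rot: [0.526, 0.851, 0.0, 0.002]
ft_force: [0.1, -0.9, 6.8]
grip_width: 0.0128
grasp_force: 61.1
```

Emit:
apply_moves --targets '[[[0,0,0.5,0,-1],[0,0,0.8,0,-1],[0,0,0.8,0,-1],[0,0,0.8,0,-1],[0,0.3,0.5,2,-1],[-0.1,0.8,0,6.6,-1],[-0.145,0.9,0,7,-1],[-0.145,0.9,0,7,-1]]]'

```text
clock: 6.52
eef_pos: [0.5597, -0.1656, 0.2252]
tool_rot: [0.347, 0.938, 0.0, 0.0]
ft_force: [0.7, 1.1, -0.8]
grip_width: 0.0129
grasp_force: 60.3
```

Emit:
apply_moves --targets '[[[-0.145,0.9,0,7,-1],[-0.145,0.9,0,7,-1],[-0.145,0.9,0,7,-1],[-0.145,0.9,0,7,-1],[-0.145,0.9,0,7,-1],[-0.145,0.9,0,7,-1],[-0.145,0.9,0,7,-1],[-0.145,0.8,0,7,-1]]]'

```text
clock: 7.18
eef_pos: [0.5128, 0.1199, 0.225]
tool_rot: [-0.136, 0.991, 0.0, 0.0]
ft_force: [0.5, -1.1, -1.4]
grip_width: 0.0129
grasp_force: 60.2
```

Emit:
apply_moves --targets '[[[0,0.4,0,-0.3,-1],[0,0.4,0,0,-1],[0,0,0,0,-1],[0,0,0,0,-1],[0,0,0,0,-1]]]'

```text
clock: 7.6
eef_pos: [0.5134, 0.1494, 0.2247]
tool_rot: [-0.13, 0.992, -0.0, -0.0]
ft_force: [0.1, -0.7, -1.2]
grip_width: 0.0127
grasp_force: 60.4
```

```bash
cat > look.py <<'E'
from fit import *
import sys
o=get_obs();im,d,P,K,Rm,e=cam("wrist");np.savez("w3.npz",im=im,P=P,K=K,R=Rm,e=e)
E=o["eef_pos"];yt=2*np.degrees(np.arctan2(o["tool_rot"][1],o["tool_rot"][0]))
print(E.round(4),"yaw",yt,o["joint_vel"].round(3),o["ft_force"].round(2),"t",o["clock"])
yw=np.deg2rad(105.16);u=np.array([np.cos(yw),np.sin(yw)]);n=np.array([-u[1],u[0]])
O=np.array([.5266,.0989]);Q=P.reshape(-1,3)
s=(Q[:,:2]-O)@u*1e3;t=(Q[:,:2]-O)@n*1e3;z=Q[:,2]*1e3
print("TCP s,t",((E[:2]-O)@u*1e3).round(2),((E[:2]-O)@n*1e3).round(2))
es,et=(E[:2]-O)@u*1e3,(E[:2]-O)@n*1e3
g=(abs(s-es)<12)&(abs(t-et)<40)&(z>95)
for zz in np.arange(E[2]*1e3-90,E[2]*1e3+16,6):
    k=g&(abs(z-zz)<3)
    if k.sum()>5: print(round(zz-E[2]*1e3),k.sum(),"s",np.percentile(s[k]-es,[2,50,98]).round(1),"t",np.percentile(t[k]-et,[2,50,98]).round(1))
np.savez("now.npz",s=s,t=t,z=z)
try: fitpin(P,c=(.5266,.0989),yaw=105.16)
except Exception as x: print(x)
k=(abs(t)<3)&(z>80)&(z<92)&(s>36);print("pin end",np.percentile(s[k],99.5) if k.sum()>20 else None)
cv2.imwrite(sys.argv[1],im)
E
python3 look.py pics/w3.png
```

```text
[0.5134 0.1494 0.2247] yaw 194.8933455292974 [-0.018 -0.002 -0.003 -0.001  0.001  0.001] [ 0.13 -0.68 -1.19] t 7.6
TCP s,t 52.15 -0.45
-78 21 s [-2.9 -0.4  2.1] t [21.5 22.8 23.6]
-72 101 s [-3.1 -0.4  2.3] t [17.8 20.8 23. ]
-66 79 s [-3.  -0.4  2.7] t [15.8 17.9 19.9]
-48 37 s [-2.6 -0.2  2.5] t [20.5 22.1 23.1]
-42 162 s [-2.6  0.2  3. ] t [15.1 19.6 22.5]
-36 204 s [-2.9 -0.2  2.9] t [11.8 15.2 18.4]
-30 107 s [-2.8  0.2  2.8] t [10.2 12.3 14.1]
-24 94 s [-2.7  0.2  2.8] t [10.  12.  12.7]
-18 103 s [-2.6  0.3  3.1] t [ 9.8 11.7 12.6]
-12 244 s [-11.4  -0.1  11.6] t [ 9.7 10.6 12.2]
-6 441 s [-11.5  -0.1  11.4] t [ 7.6 10.5 12.5]
0 701 s [-11.3   0.3  11.3] t [ 5.3 10.6 12.9]
6 1586 s [-10.7   0.3  10.9] t [-6.8  6.3 11.3]
12 732 s [-11.5  -2.5  11.4] t [-9.   5.7 11.1]
yaw 104.91 c [0.5267 0.0989] dz mm 0.44 n 2036 std 0.0007
pin end 82.36499808804734
```

View pics/w3.png

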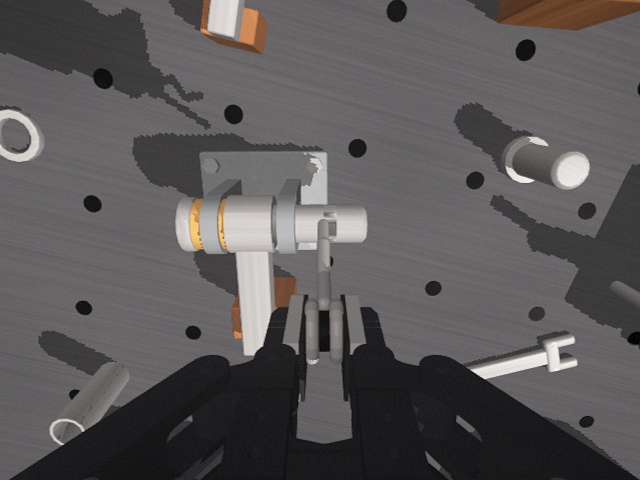

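Emit:
apply_moves --targets '[[[-0.038,0.11,0,0.3,-1],[0,0,-0.4,0,-1],[0,0,-0.4,0,-1],[0,0,-0.3,0,-1],[0,0,0,0,-1],[0,0,0,0,-1],[0,0,0,0,-1]]]'

```text
clock: 8.23
eef_pos: [0.5126, 0.154, 0.1816]
tool_rot: [-0.132, 0.991, 0.0, 0.001]
ft_force: [0.1, -0.3, -0.7]
grip_width: 0.0128
grasp_force: 60.3
```

```bash
python3 look.py pics/w4.png; python3 - <<'E'
from h import *
im=cv2.imread("pics/w4.png")[170:270,255:395]; cv2.imwrite("pics/w4c.png",cv2.resize(im,None,fx=5,fy=5,interpolation=2))
E
```

```text
[0.5126 0.154  0.1816] yaw 195.1588594582957 [ 0.003 -0.009  0.013 -0.001 -0.    -0.001] [ 0.11 -0.25 -0.71] t 8.2333
TCP s,t 56.81 -0.85
-78 25 s [-3.2 -0.5  2.2] t [20.9 22.5 23.5]
-72 96 s [-3.1 -0.5  2.2] t [17.2 20.6 22.9]
-66 79 s [-3.  -0.4  2.7] t [15.6 17.8 19.9]
-48 39 s [-2.6  0.1  2.4] t [20.4 22.1 23. ]
-42 164 s [-2.6 -0.1  2.9] t [16.3 19.5 22.3]
-36 194 s [-3.   0.2  2.8] t [11.6 15.2 18.1]
-30 111 s [-2.9 -0.2  2.8] t [10.  12.3 13.8]
-24 90 s [-2.7  0.2  3.1] t [ 9.6 11.9 12.7]
-18 109 s [-2.6  0.2  3. ] t [ 9.8 11.5 12.6]
-12 243 s [-11.5  -0.2  11.5] t [ 9.6 10.6 12.2]
-6 445 s [-11.5   0.2  11.6] t [ 7.5 10.5 12.5]
0 687 s [-11.5   0.3  11.3] t [ 5.9 10.7 12.9]
6 1587 s [-10.7   0.3  10.8] t [-7.   6.5 11.3]
12 756 s [-11.5  -2.1  11.5] t [-8.7  5.4 11.1]
yaw 104.98 c [0.5268 0.0989] dz mm 0.39 n 2666 std 0.0007
pin end 81.98665814621899
```

View pics/w4c.png

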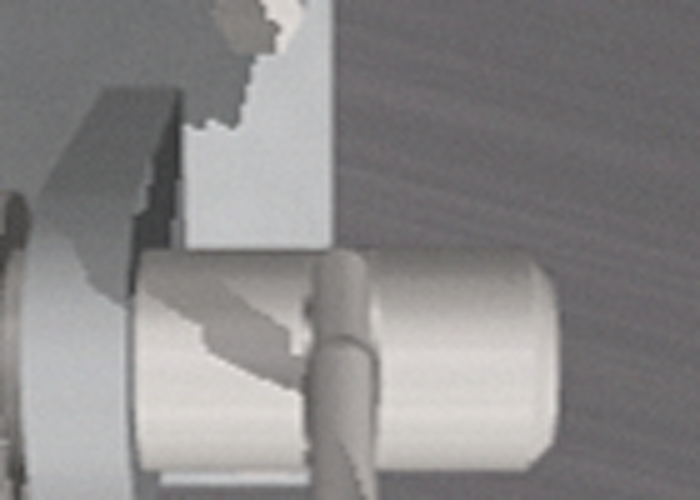

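Emit:
apply_moves --targets '[[[-0.02,-0.004,0,0,-1],[0,0,-0.05,0,-1],[0,0,-0.05,0,-1],[0,0,-0.05,0,-1],[0,0,-0.05,0,-1],[0,0,-0.05,0,-1]]]'

```text
clock: 8.78
eef_pos: [0.5112, 0.154, 0.1705]
tool_rot: [-0.132, 0.991, -0.0, -0.0]
ft_force: [0.5, 0.1, -1.3]
grip_width: 0.0127
grasp_force: 60.3
```

Emit:
apply_moves --targets '[[[0,0,-0.05,0,-1],[0,0,-0.05,0,-1],[0,0,0,0,-1]]]'

```text
clock: 9.03
eef_pos: [0.5109, 0.1539, 0.1662]
tool_rot: [-0.132, 0.991, -0.0, -0.001]
ft_force: [0.1, -0.2, -2.2]
grip_width: 0.0132
grasp_force: 60.3
```

Emit:
apply_moves --targets '[[[0.015,-0.005,-0.05,0,-1],[0,0,-0.075,0,-1],[0,0,-0.075,0,-1],[0,0,-0.075,0,-1],[0,0,-0.075,0,-1],[0,0,0,0,-1]]]'

```text
clock: 9.53
eef_pos: [0.5113, 0.1537, 0.1519]
tool_rot: [-0.132, 0.991, -0.0, -0.001]
ft_force: [-1.3, 0.4, -1.9]
grip_width: 0.013
grasp_force: 60.3
```

Leg is well in, free. Now the bow's spreading phase.

Emit:
apply_moves --targets '[[[0,0,-0.075,0,-1],[0,0,-0.075,0,-1],[0,0,-0.05,0,-1],[0,0,-0.05,0,-1],[0,0,0,0,-1]]]'

```text
clock: 9.95
eef_pos: [0.5112, 0.1536, 0.143]
tool_rot: [-0.132, 0.991, -0.0, -0.001]
ft_force: [-3.2, -0.6, 3.8]
grip_width: 0.0128
grasp_force: 61.2
```

Emit:
apply_moves --targets '[[[0,0,-0.05,0,-1],[0,0,-0.05,0,-1],[0,0,-0.05,0,-1],[0,0,0,0,-1]]]'

```text
clock: 10.28
eef_pos: [0.5112, 0.1537, 0.1376]
tool_rot: [-0.132, 0.991, 0.0, -0.0]
ft_force: [-3.1, -1.2, 5.2]
grip_width: 0.0129
grasp_force: 61.4
```

Emit:
apply_moves --targets '[[[0,0,-0.05,0,-1],[0,0,-0.05,0,-1],[0,0,-0.05,0,-1],[0,0,0,0,-1]]]'

```text
clock: 10.62
eef_pos: [0.5111, 0.1537, 0.1308]
tool_rot: [-0.132, 0.991, -0.0, -0.001]
ft_force: [-3.2, -0.8, 1.7]
grip_width: 0.0126
grasp_force: 60.9
```

Emit:
apply_moves --targets '[[[0,0,-0.05,0,-1],[0,0,-0.05,0,-1],[0,0,0,0,-1]]]'

```text
clock: 10.87
eef_pos: [0.5111, 0.1536, 0.1256]
tool_rot: [-0.132, 0.991, -0.0, -0.001]
ft_force: [-2.9, -0.8, -3.3]
grip_width: 0.013
grasp_force: 60.2
```

Emit:
apply_moves --targets '[[[0,0,-0.05,0,-1],[0,0,-0.05,0,-1],[0,0,0,0,-1],[0,0,0,0,-1]]]'

```text
clock: 11.2
eef_pos: [0.512, 0.1538, 0.1224]
tool_rot: [-0.132, 0.991, -0.0, -0.0]
ft_force: [-1.2, -0.0, -3.4]
grip_width: 0.0129
grasp_force: 60.2
```

Emit:
apply_moves --targets '[[[0,0,-0.03,0,-1],[0,0,0,0,-1],[0,0,0,0,-1]]]'

```text
clock: 11.45
eef_pos: [0.512, 0.1539, 0.1219]
tool_rot: [-0.132, 0.991, 0.0, 0.0]
ft_force: [-2.2, -0.7, 0.5]
grip_width: 0.0129
grasp_force: 60.5
```

```bash
python3 look.py pics/w5.png | head -24
```

```text
[0.512  0.1539 0.1219] yaw 195.19890546930023 [ 0.001 -0.002 -0.001  0.001  0.002  0.   ] [-2.23 -0.69  0.55] t 11.45
TCP s,t 56.86 -0.31
-24 93 s [-2.8 -0.2  2.8] t [ 9.9 12.  12.9]
-18 98 s [-2.6  0.2  3. ] t [10.  11.7 12.7]
-12 245 s [-11.5   0.2  11.5] t [ 9.1 10.6 12.3]
-6 451 s [-11.6   0.2  11.6] t [ 7.6 10.5 12.7]
0 698 s [-11.3   0.2  11.3] t [ 5.6 10.6 12.9]
6 1565 s [-10.7   0.3  10.8] t [-6.9  6.4 11.2]
12 745 s [-11.5  -2.8  11.4] t [-9.4  5.1 11. ]
yaw 104.79 c [0.5265 0.0989] dz mm 0.4 n 3597 std 0.0007
pin end 82.43193704109434
```

Emit:
apply_moves --targets '[[[0,0,0.015,0,-0.5],[0,0,0,0,-0.5],[0,0,0,0,-0.5],[0,0,0,0,-0.5],[0,0,0.3,0,-0.5],[0,0,0.8,0,-0.5],[0,0,1,0,-0.5],[0,0,1,0,-0.5]]]'

```text
clock: 12.17
eef_pos: [0.5112, 0.1537, 0.2469]
tool_rot: [-0.132, 0.991, -0.0, -0.001]
ft_force: [1.1, 1.0, 0.3]
grip_width: 0.0215
grasp_force: 0.0
```

Emit:
apply_moves --targets '[[[0.5,-0.8,0,0,-0.5],[0.5,-0.8,0,0,-0.5],[0,-0.8,0,0,-0.5],[0,-0.8,0,0,-0.5],[0,-0.8,0,0,-0.5],[0,0,0,0,-0.5]]]'

```text
clock: 12.67
eef_pos: [0.552, -0.0113, 0.2463]
tool_rot: [-0.129, 0.992, -0.001, 0.0]
ft_force: [0.1, 0.7, -0.5]
grip_width: 0.0214
grasp_force: 0.0
```

```bash
python3 - <<'E'
from h import *
o=get_obs();print(o["eef_pos"],o["ft_force"],o["clock"])
a,_,PA,*_=cam("scene");b,_,PB,*_=cam("side");w,_,PW,*_=cam("wrist")
yw=np.deg2rad(105.16);u=np.array([np.cos(yw),np.sin(yw)]);n=np.array([-u[1],u[0]]);O=np.array([.5266,.0989])
for nm,P in(("scene",PA),("side",PB),("wrist",PW)):
    Q=P.reshape(-1,3);s=(Q[:,:2]-O)@u*1e3;t=(Q[:,:2]-O)@n*1e3;z=Q[:,2]*1e3
    print(nm)
    for zz in range(30,136,7):
        k=(abs(s-56)<12)&(abs(t)<32)&(abs(z-zz)<3.5)
        if k.sum()>4: print("  ",zz,k.sum(),np.percentile(s[k],[5,50,95]).round(1),np.percentile(t[k],[3,50,97]).round(1))
    k=(np.hypot(t,z-75)<22)&(np.hypot(t,z-75)>15.5)&(s<-42)&(s>-75)&(z>80);print("  head",np.percentile(s[k],[1,5,95]) if k.sum() else None, "end",np.percentile(s[(abs(t)<3)&(abs(z-86)<6)],99))
A=cv2.resize(a[205:305,310:410],(400,400),interpolation=2);B=cv2.resize(b[170:270,255:355],(400,400),interpolation=2)
cv2.imwrite("pics/fin.png",np.hstack([A,B]))
E
```

```text
[ 0.55198172 -0.0112888   0.24631066] [ 0.11282766  0.67916517 -0.45180514] 12.6667
scene
   72 18 [46.8 55.6 67.4] [-14.9 -11.8  22.7]
   79 23 [45.8 55.7 67.3] [-14.9 -10.6  10. ]
   86 50 [46.1 55.6 66.9] [-14.9  -3.7  12.2]
   93 17 [47.3 55.2 65.2] [-8.8 -1.7  7.4]
   100 5 [52.9 53.3 55.5] [-3.3 -1.4  9.8]
   107 5 [49.1 51.9 54.3] [-2.4  6.1  9.9]
   114 15 [49.6 53.7 62.6] [-8.4 -0.7 12.2]
   121 28 [49.  57.6 63.8] [-11.5  -3.   13.6]
   128 17 [49.3 53.3 62. ] [-6.1 -1.3  7. ]
  head [-50.46870034 -49.90390469 -42.85734776] end 79.29255933295154
side
   44 11 [51.5 53.9 56.4] [ 4.1 22.1 24.5]
   51 12 [50.1 52.4 56.4] [ 2.4 12.8 24.7]
   58 14 [51.1 53.9 56.3] [ 3.  15.8 21.5]
   65 8 [46.1 51.2 55. ] [11.4 15.4 18.8]
   72 18 [47.  54.  66.1] [11.4 15.9 24.4]
   79 28 [47.  53.5 66.4] [12.  14.8 22.7]
   86 48 [44.7 53.7 65.9] [-5.7  9.7 16.7]
   93 15 [44.9 53.2 56.1] [-1.5  6.3 14.4]
   100 17 [51.7 53.9 55.6] [ 0.4 10.2 15.3]
   107 16 [47.1 53.2 55. ] [-1.9  9.8 14.5]
   114 39 [47.2 52.1 60.9] [-7.3  3.1 13.7]
   121 31 [48.3 53.1 60.9] [-7.4  7.4 14.4]
   128 32 [48.  53.7 61.1] [-3.   5.5 14.6]
  head [-52.65821176 -51.96475338 -42.71920021] end 76.79339402589063
wrist
   44 29 [53.  54.1 57.2] [19.8 23.4 24.8]
   51 57 [53.1 54.3 57.4] [16.7 20.4 23.4]
   58 54 [53.3 54.3 57.1] [11.7 16.7 19.2]
   65 39 [53.1 54.  56.7] [12.  14.6 18.2]
   72 76 [47.  54.1 61. ] [ 0.2 17.8 24. ]
   79 207 [46.  54.5 65.6] [-12.6  13.5  22.7]
   86 609 [44.8 53.2 62.7] [-10.9   4.5  16.7]
   93 143 [45.5 54.1 56.8] [-4.   3.6 13.7]
   100 82 [53.6 54.4 57.2] [ 0.5 10.7 13.4]
   107 92 [49.8 53.6 56.4] [-3.2  6.1 13. ]
   114 313 [49.9 52.6 59.3] [-6.9  1.8 12.7]
   121 272 [50.  56.1 61.4] [-9.1  9.2 13.5]
   128 518 [50.1 58.3 62.5] [-6.3  2.9 10.8]
  head [-49.87421079 -49.69616972 -42.4396282 ] end 66.6585040369219
```

View pics/fin.png

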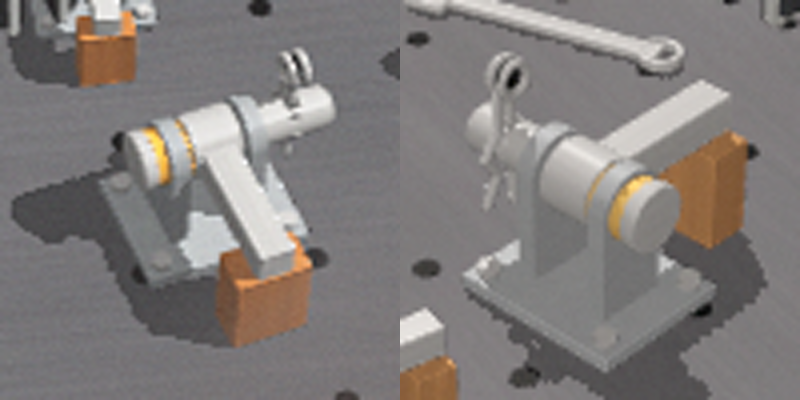

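```bash
python3 - <<'E'
from h import *
yw=np.deg2rad(105.16);u=np.array([np.cos(yw),np.sin(yw)]);n=np.array([-u[1],u[0]]);O=np.array([.5266,.0989])
_,_,PW,*_=cam("wrist")
for nm,P in(("w1",np.load("w1.npz")["P"]),("w5",np.load("w3.npz")["P"]),("now",PW)):
    Q=P.reshape(-1,3);s=(Q[:,:2]-O)@u*1e3;t=(Q[:,:2]-O)@n*1e3;z=Q[:,2]*1e3;r=np.hypot(t,z-75)
    for a,b,l in((-75,-20,"head"),(34,95,"end")):
        k=(r<22)&(s>a)&(s<b)&(z>84)&(abs(t)<12);print(nm,l,k.sum(),np.percentile(s[k],[.5,1,99,99.5]).round(1))
    k=(r>18.5)&(r<21.5)&(s<-36)&(s>-70)&(z>84);print("  headrim",np.percentile(s[k],[1,99]).round(1))
    k=(r<18.5)&(r>12.5)&(s<-33)&(s>-48)&(z>84)&(abs(t)<8);print("  bush/gap r",[(x,np.median(r[k&(abs(s-x)<.5)]).round(1)) for x in range(-45,-33) if (k&(abs(s-x)<.5)).sum()>2])
    k=(abs(t)<40)&(s>30)&(s<60)&(abs(z-10)<2.5);print("  base end",np.percentile(s[k],[98,99.5]).round(1))
E
```

```text
w1 head 975 [-49.  -48.8 -20.  -20. ]
w1 end 2870 [34.3 34.5 81.9 82. ]
  headrim [-49.  -36.2]
  bush/gap r [(-40, np.float64(18.2)), (-39, np.float64(18.3)), (-38, np.float64(18.2)), (-37, np.float64(18.3)), (-36, np.float64(18.3)), (-35, np.float64(18.3)), (-34, np.float64(18.3))]
  base end [54.7 55. ]
w5 head 2141 [-49.  -48.8 -20.1 -20. ]
w5 end 2916 [34.2 34.4 82.  82.2]
  headrim [-48.9 -36.1]
  bush/gap r [(-40, np.float64(18.1)), (-39, np.float64(18.3)), (-38, np.float64(18.3)), (-37, np.float64(18.1)), (-36, np.float64(18.3)), (-35, np.float64(18.3)), (-34, np.float64(18.2))]
  base end [54.3 54.9]
now head 950 [-49.8 -49.8 -20.9 -20.5]
now end 979 [36.2 36.4 78.9 80.1]
  headrim [-49.6 -36.2]
  bush/gap r [(-39, np.float64(18.2)), (-38, np.float64(18.4)), (-37, np.float64(18.1)), (-36, np.float64(17.7)), (-35, np.float64(18.3)), (-34, np.float64(18.3))]
  base end [53.9 54.4]
```

```bash
python3 -c "
from workcell import order
print(order.job_done())"
```

```text
the job is handed in; nothing more can be done
None
```

The pin is home on its bush and the cotter's bow has snapped over the pin. The arm is clear and no bystander was touched; I handed the job in at about 13 s on the robot's clock.

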